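Stroke along a roller conveyor to check that it runs freely

ROBOT

A 6-joint arm with a two-finger parallel gripper is mounted at the origin on a cart in front of the work surface, level with it; the furniture and walls round the work are solid. World frame = base frame: x ahead of the robot, y to its left, z up, the work surface at z = 0. Lengths are in mm, angles in degrees, forces in N, time in s.
With the tool pointing down it reaches from about 300 to 850 mm from the base axis. Payload 4.2 kg.
Tool frame: the origin (TCP) lies between the finger pads; the fingertips stand ahead of it and the grasp point (between the pads) lies 8 mm behind it (env.tip_reach is the x of the fingertips in the tool frame, in mm); x points along the fingers, y is the direction in which the jaws open and shut, and the axes are right-handed (so a half turn about x gives the same grasp; the last joint's range is limited). The gripper opens to 91 mm and grips with 3 to 60 N. Pads are 32 mm wide; open, the fingers measure 118 mm over their backs; the gripper's body (76 mm by 178 mm) begins 60 mm behind the grasp point.
Start: joints at [71.505, 18.312, 89.639, -0, 72.044, -1.146], TCP at [171.463, 548.855, 224.976] pointing down, gripper open.
Joint ranges: [-177.97, 177.97], [-48.28, 115.42], [12.27, 149.76], [-77.06, 257.06], [2.81, 150.46], [-146.56, 146.56]. Speed limits (degrees/s): [147.25, 147.25, 180, 180, 180, 180].

INTERFACE

Orientations are given as [roll, pitch, yaw] about the fixed x, y, z axes, in that order (R = Rz(yaw) Ry(pitch) Rx(roll)).
In Python, from workcell import env, cams gives the robot as it stands.
- The arm moves only by the tool arm_command, never from a script. Its argument "deltas" is a list of rows, each a list of 3 entries, a list of its own where there are three numbers: the opening, from 0 (shut) to 1 (fully open), then the shift along the world's x, y, z in mm, then the turn about the world's z in rad. A call has 1 to 20 rows; each row is the pose to reach, as a shift and turn from the pose commanded when the call began; what a row does not reach only later rows make up. A row lasts 1/10 s, in which the tool goes at most 50 mm and 8.59 degrees, less where a joint would pass 70% of its speed; a pose out of reach is approached as far as the arm can. A call with a gripper value outside its range is refused whole. The fingers move at their own pace and stop on an object; "grip_force" is the grip in N (left out, the last holds). Time passes only in rows, so rows that repeat a pose let the fingers close. It gives the time, the measured TCP pose, the force and the opening at its end, in the units of the state.
- env.state(): the state, without advancing time (a new reading comes with each control period).
- cams.grab_frame(name): name is "side" or "top" or "wrist"; returns a dict with "img" (400x640x3 uint8, red, green, blue), "K" (3x3 intrinsics, pixels), "dist" ([k1, k2, p1, p2, k3] as OpenCV has them; the pictures are not rectified), "rvec" (rotation vector, rad) and "tvec" (3), from world to camera coordinates, as OpenCV has them. Camera axes: x right, y down, z forward; pixel columns grow to the right and rows downward; lengths in mm; the calibration is good to about 2 mm. A picture is of the moment at which its call begins. There is no depth.
- env.job_done(): hands the job in, once; it reports no verdict.
Trained networks look in a picture, given as the dict that the camera call returned (one of the last four; its "shot" number tells which), for a name from the list of things; names that differ only in an ending like _2 or _b are one class to them, and where a whole thing is asked for, a point or a joint stands for the part that bears it (a point fixed in the world has none). Each returns a list of dicts, best first, with "conf" (0 to 1); they miss things now and then, are a little off and sometimes report something else, mostly with a low value. They report only what shows in the picture. A call takes as long as a camera call.
- cams.silhouettes(picture, name): "region" (400x640 bool, what is visible of it) and "centre" ([column, row] in pixels, amid what is visible of it).
The state is a dict: "time_s": time; "qpos": joint angles; "qvel": joint speeds; "effort": joint torques, N m; "ee_pos": TCP position; "ee_rot": TCP orientation; "force": force on the tool from outside, world axes, zero at the start; "torque": the same for the moment, N m; "gripper_width": finger opening in mm.
Only numpy, scipy, OpenCV 4.12 (cv2) and the standard library are available. Lean on these libraries where they do the work, as an engineer would, in place of code of your own. Each camera call takes 0.05 s, during which the arm holds its last target.

TASK

Check that the little roller conveyor runs freely before parcels go over it: lightly stroke closed fingertips along the tops of its rollers, from the red end to the grey end, so that all five turn clearly towards the grey end, one after another. Only stroke the rollers: do not press hard, shove, grip or lift the conveyor, and leave everything round it alone. Finish with the hand clear.

Things in the scene. Friction and masses are not known exactly. Their poses are not given: they have to be found in the camera images.
- conveyor: short roller conveyor, loose on rubber feet, any heading: 250 mm long (x), 108 wide (y), about 2 kg. Aluminium side rails (tops 52 mm up, inner faces at y = +-50 mm), red bar across the -x end, grey bar across the +x end (tops 50 mm up). Five grey rollers, 30 mm thick, 88 long, 45 apart, tops 60 mm up, a yellow line on top of each at the start. Origin under its centre, z up, x along the row from red to grey end.
- top_1 (a point): highest point of the first roller counted from the red end, middle of its length, 60 mm above the table (fixed to the frame: it does not sink or turn with the roller); axes as the conveyor's
- top_2 (a point): highest point of the second roller counted from the red end, middle of its length, 60 mm above the table (fixed to the frame: it does not sink or turn with the roller); axes as the conveyor's
- top_3 (a point): highest point of the third roller counted from the red end, middle of its length, 60 mm above the table (fixed to the frame: it does not sink or turn with the roller); axes as the conveyor's
- top_4 (a point): highest point of the fourth roller counted from the red end, middle of its length, 60 mm above the table (fixed to the frame: it does not sink or turn with the roller); axes as the conveyor's
- top_5 (a point): highest point of the fifth roller counted from the red end, middle of its length, 60 mm above the table (fixed to the frame: it does not sink or turn with the roller); axes as the conveyor's
- roller_1 (a joint): turn of the first roller from the red end, rad: 0 at the start, grows when its top is stroked towards the grey end; stays where it is left. Bearing friction is very light. Each axle is sprung: pressed down, the roller gives way by up to 8 mm, from about 1 N to 5 N, and then is rigid.
- roller_2 (a joint): turn of the second roller from the red end, rad: 0 at the start, grows when its top is stroked towards the grey end; stays where it is left. Sprung like the first.
- roller_3 (a joint): turn of the third roller from the red end, rad: 0 at the start, grows when its top is stroked towards the grey end; stays where it is left. Sprung like the first.
- roller_4 (a joint): turn of the fourth roller from the red end, rad: 0 at the start, grows when its top is stroked towards the grey end; stays where it is left. Sprung like the first.
- roller_5 (a joint): turn of the fifth roller from the red end, rad: 0 at the start, grows when its top is stroked towards the grey end; stays where it is left. Sprung like the first.
- weight: brass check weight, 30 mm wide and 40 mm high, standing beside the conveyor on its +y side; origin under its centre; to be left alone
- tape: roll of light brown tape, 94 mm across and 25 mm high, lying flat beside the conveyor on its -y side; origin under its centre; to be left alone
- silver_tape: roll of grey tape, 103 mm across and 48 mm high, lying flat to the right; origin under its centre; to be left alone
- parcel: green film-wrapped parcel with black tape, 109 x 250 x 49 mm, lying just left of the scale; origin under its centre; to be left alone
- marker: white marker pen with a black cap, 135 mm long and 16 mm thick, lying near the front edge on the right; origin under its centre; to be left alone

How it is judged:
By the outcome, as a careful person would: the job done as asked, in the order asked, and still so for the second after the job is handed in, with the robot touching nothing.
It also fails if it takes over 38 s, if anything falls off the work surface, if the arm or the gripper's body presses on something with over 40 N, if the wrist force passes 120 N, or if a joint passes its speed limit or range.

## Working session

There is one attempt and no reset: what is moved stays moved. The work goes in short steps, Python scripts to look and compute and a tool call to move; the robot and the scene stay as the last step left them, time stands still between calls to the robot, and variables do not carry over. Pictures are saved under pics/ and viewed, and the job is handed in when it is done.

Besides the shell and the picture viewer there is one more tool, called after "Request:" as name(argument=value, ...), one argument or row to a line, values as JSON. arm_command: Moves the arm, as the interface text tells. Its arguments: {"type":"object","properties":{"deltas":{"type":"array","items":{"type":"array"}},"grip_force":{"type":"number"}},"required":["deltas"]}

```bash
mkdir -p pics; ls; python3 - <<'E'
from workcell import env, cams
import cv2
print(env.state(), env.tip_reach)
for n in ["top","side","wrist"]:
    f=cams.grab_frame(n); cv2.imwrite(f"pics/{n}0.png",f["img"][:,:,::-1])
    print(n,f["K"],f["dist"],f["rvec"],f["tvec"])
E
```

```text
pics
{'time_s': 0.0, 'qpos': array([ 7.15045567e+01,  1.83525652e+01,  8.97078747e+01, -1.00186980e-04,
        7.20437057e+01, -1.14597214e+00]), 'qvel': array([-0.07559951, -0.03973636, -0.08156829,  0.0271699 , -0.03566395,
       -0.01701934]), 'effort': array([ 1.22890856e-04, -4.12473822e+01, -2.31975067e+01,  7.27871270e-02,
        4.56507260e-02, -1.36259105e-04]), 'ee_pos': array([171.30713897, 548.36810382, 224.10105451]), 'ee_rot': array([ -91.09356984,   89.89585436, -108.44301004]), 'force': array([-0.08560491, -0.04922377,  0.80384452]), 'torque': array([ 0.02538214,  0.02466067, -0.0152295 ]), 'gripper_width': 91.39332658476079} 11.0
top [[467.29064298   0.         321.41762394]
 [  0.         467.29064298 199.25737127]
 [  0.           0.           1.        ]] [0.00132473 0.         0.         0.         0.        ] [ 2.14579748 -2.19741727  0.11779399] [ -81.01582472  553.90575587 1321.65961709]
side [[436.41701353   0.         319.65253094]
 [  0.         436.41701353 195.18538227]
 [  0.           0.           1.        ]] [-0.11342034  0.          0.          0.          0.        ] [ 2.05174433 -0.51012159  0.29466196] [-495.34447253  153.99128619 1412.86680298]
wrist [[341.14067321   0.         316.87832355]
 [  0.         341.14067321 195.6088688 ]
 [  0.           0.           1.        ]] [-0.0757089  0.         0.         0.         0.       ] [-2.35979415 -1.73516089 -0.21847993] [-574.2276504   -27.67468991  389.76602259]
```

View pics/top0.png

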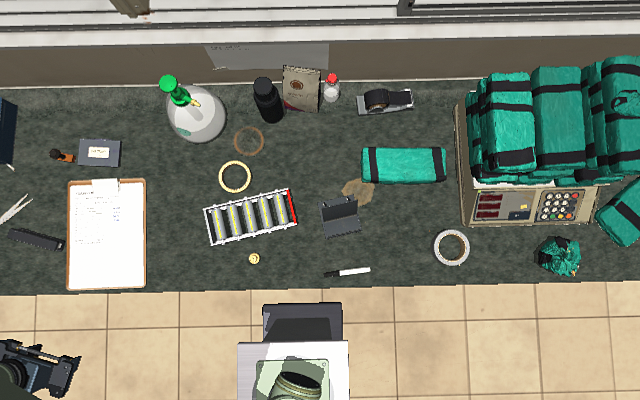

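View pics/side0.png

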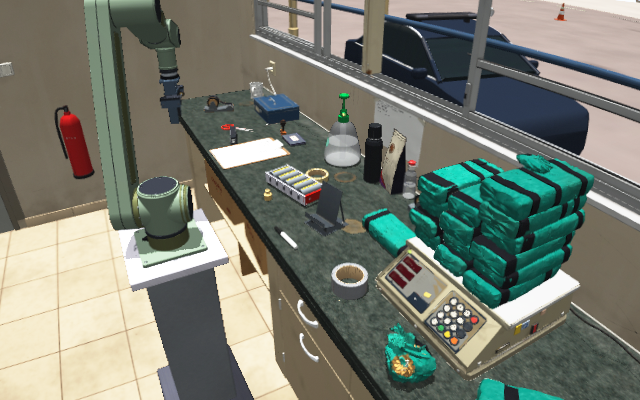

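View pics/wrist0.png

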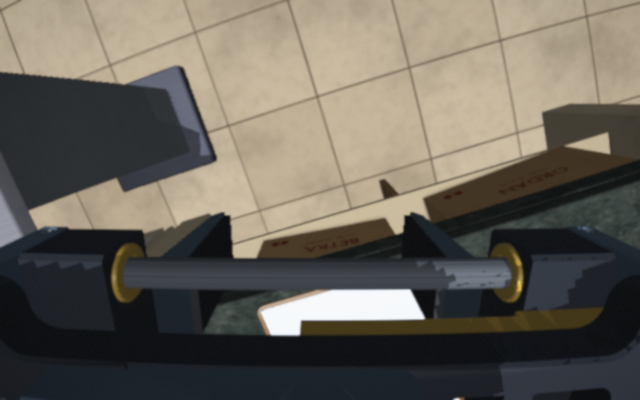

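The top view shows the conveyor at about (250,216), with its red end at right (292,206) and its grey end at left (208,226). The weight is at (254,258) and the tape at (235,176). Next I'll measure the pose.

```bash
cat > h.py <<'E'
import numpy as np, cv2
from workcell import env, cams
def ray(f,uv,z):
    n=cv2.undistortPoints(np.array([[uv]],float),f["K"],f["dist"])[0,0]
    R=cv2.Rodrigues(np.asarray(f["rvec"]))[0]; t=np.asarray(f["tvec"],float).ravel()
    c=-R.T@t; d=R.T@np.array([n[0],n[1],1]); return c+d*(z-c[2])/d[2]
def proj(f,P): return cv2.projectPoints(np.array(P,float).reshape(-1,3),np.asarray(f["rvec"],float),np.asarray(f["tvec"],float),f["K"],f["dist"])[0][:,0]
def conv(p,P):
    c,s=np.cos(p[2]),np.sin(p[2]); P=np.array(P,float)
    return np.c_[p[0]+c*P[:,0]-s*P[:,1],p[1]+s*P[:,0]+c*P[:,1],P[:,2]]
E
python3 - <<'E'
from h import *
fs={n:cams.grab_frame(n) for n in ["top","side"]}
for n,f in fs.items():
    for nm in ["conveyor","top_1","roller_1","weight","tape"]:
        r=cams.silhouettes(f,nm)
        for k in r[:6]:
            print(n,nm,round(k["conf"],2),k["centre"],k["region"].sum(), ray(f,k["centre"],60).round(1))
            if nm=="conveyor" and k is r[0]: np.save(f"sil_{n}.npy",k["region"])
    import pickle; pickle.dump({k:f[k] for k in f},open(f"f_{n}.pkl","wb"))
f=fs["top"]; c=f["img"][175:270,190:310,::-1]; cv2.imwrite("pics/crop1.png",cv2.resize(c,None,fx=6,fy=6,interpolation=cv2.INTER_CUBIC))
f=fs["side"]; c=f["img"][150:215,250:345,::-1]; cv2.imwrite("pics/crop2.png",cv2.resize(c,None,fx=8,fy=8,interpolation=cv2.INTER_CUBIC))
E
```

```text
top conveyor 0.69 [217.2, 225.6] 330 [481.3 199.8  60. ]
top conveyor 0.63 [246.7, 217.5] 2528 [502.  117.1  60. ]
top top_1 0.93 [252.2, 216.7] 2786 [503.9 101.6  60. ]
top roller_1 0.91 [232.6, 217.0] 334 [504.4 156.6  60. ]
top roller_1 0.79 [251.0, 216.7] 316 [504. 105.  60.]
top roller_1 0.75 [279.1, 208.4] 333 [525.5  25.8  60. ]
top roller_1 0.74 [264.0, 210.6] 321 [520.3  68.3  60. ]
top roller_1 0.68 [215.5, 223.7] 361 [486.7 204.6  60. ]
top tape 0.85 [233.9, 170.3] 408 [637.  152.3  60. ]
side conveyor 0.67 [294.9, 184.2] 1349 [489.3  62.4  60. ]
side top_1 0.71 [294.2, 181.9] 1282 [494.6  79.8  60. ]
side roller_1 0.63 [280.7, 169.9] 137 [489.4 195.1  60. ]
side roller_1 0.58 [300.1, 185.5] 134 [502.1  44.3  60. ]
side roller_1 0.58 [297.7, 181.5] 119 [507.6  76.5  60. ]
side roller_1 0.53 [311.3, 189.7] 138 [524.5  -3.2  60. ]
side tape 0.69 [317.0, 176.0] 184 [592.7  81.9  60. ]
```

View pics/crop1.png

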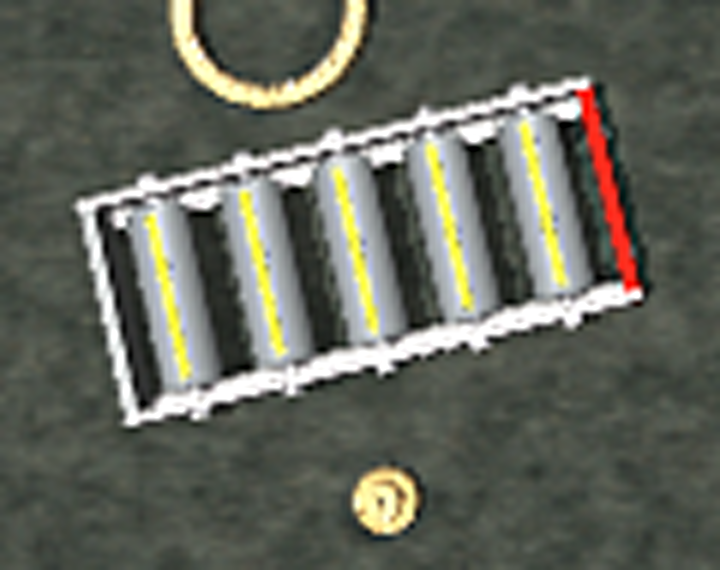

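View pics/crop2.png

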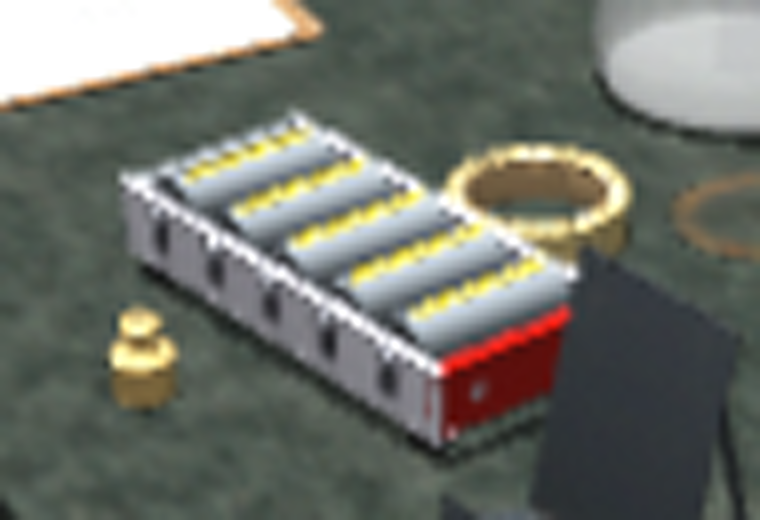

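```bash
cat > fit.py <<'E'
from h import *
import pickle
from scipy.optimize import least_squares
obs={}
for n,box in [("top",(175,270,190,310)),("side",(150,215,250,345))]:
    f=pickle.load(open(f"f_{n}.pkl","rb")); r0,r1,c0,c1=box
    im=f["img"][r0:r1,c0:c1].astype(int)
    w=(np.minimum(im[...,0],im[...,1])-im[...,2]).astype(float); w[w<50]=0
    nl,l,st,ce=cv2.connectedComponentsWithStats((w>0).astype(np.uint8))
    L=[]
    for i in range(1,nl):
        if st[i,4]<8: continue
        r,c=np.nonzero(l==i); ww=w[r,c]; L.append(((c*ww).sum()/ww.sum()+c0,(r*ww).sum()/ww.sum()+r0,st[i,4]))
    L.sort(); print(n,np.round(L,1).tolist()); obs[n]=(f,L)
pickle.dump(obs,open("obs.pkl","wb"))
E
python3 fit.py
```

```text
top [[217.6, 224.0, 53.0], [233.2, 219.8, 54.0], [234.1, 185.7, 124.0], [248.8, 216.3, 55.0], [253.7, 258.1, 79.0], [264.4, 212.3, 55.0], [279.9, 208.4, 54.0]]
side [[267.1, 192.9, 42.0], [280.5, 168.8, 26.0], [287.2, 172.7, 31.0], [294.1, 176.8, 34.0], [301.3, 181.1, 36.0], [307.7, 171.4, 11.0], [309.3, 185.4, 35.0], [321.0, 177.4, 26.0], [323.2, 170.1, 13.0]]
```

```bash
cat > fit2.py <<'E'
from h import *
import pickle
from scipy.optimize import least_squares
obs=pickle.load(open("obs.pkl","rb"))
sel={}
for n,(f,L) in obs.items():
    A=np.array(L)
    sel[n]=A[[6,5,3,1,0],:2] if n=="top" else A[[6,4,3,2,1],:2]
P=np.array([[x,0,60] for x in (-90,-45,0,45,90)])
def res(p,ns): return np.concatenate([(proj(obs[n][0],conv(p,P))-sel[n]).ravel() for n in ns])
for ns in (["top"],["side"],["top","side"]):
    s=least_squares(res,[505,112,1.8],args=(ns,)); p=s.x
    print(ns,p.round(2),np.degrees(p[2]).round(2),np.abs(s.fun).max().round(2))
    print(s.fun.reshape(-1,2).round(2).tolist())
np.save("pose.npy",p)
f=obs["top"][0]
for nm,i in (("weight",4),("tape",2)):
    w=ray(f,obs["top"][1][i][:2],30 if i==4 else 25); c,s_=np.cos(p[2]),np.sin(p[2]); d=w-[p[0],p[1],0]
    print(nm,w.round(0),"conveyor frame",(c*d[0]+s_*d[1]).round(0),(-s_*d[0]+c*d[1]).round(0))
print(conv(p,[[x,0,60] for x in (-145,-90,90,145)]).round(1))
im=f["img"][:,:,::-1].copy()
im=cv2.resize(im[175:270,190:310],None,fx=6,fy=6,interpolation=cv2.INTER_CUBIC)
q=np.array([[-125,-54,52],[125,-54,52],[125,54,52],[-125,54,52]])
uv=((proj(f,conv(p,q))-[190,175]+.5)*6).astype(int); cv2.polylines(im,[uv],1,(255,0,255),1)
for a in P:
  uv=((proj(f,conv(p,[a+[0,-44,0],a+[0,44,0]]))-[190,175]+.5)*6).astype(int); cv2.line(im,tuple(map(int,uv[0])),tuple(map(int,uv[1])),(255,0,0),1)
cv2.imwrite("pics/fit1.png",im)
E
python3 fit2.py
```

```text
['top'] [505.71 111.1    1.79] 102.68 0.25
[[0.04, -0.02], [0.0, 0.01], [-0.01, -0.13], [0.03, 0.25], [-0.06, -0.11]]
['side'] [512.1  116.97   1.79] 102.67 0.21
[[-0.21, 0.04], [0.18, -0.08], [0.13, -0.01], [0.02, 0.04], [-0.13, 0.01]]
['top', 'side'] [507.15 111.4    1.79] 102.69 0.99
[[-0.08, -0.53], [-0.11, -0.5], [-0.13, -0.64], [-0.08, -0.26], [-0.16, -0.61], [-0.72, 0.99], [-0.35, 0.83], [-0.42, 0.87], [-0.55, 0.9], [-0.72, 0.84]]
weight [388. 103.  30.] conveyor frame 18.0 118.0
tape [598. 158.  25.] conveyor frame 26.0 -99.0
[[539.  -30.1  60. ]
 [526.9  23.6  60. ]
 [487.4 199.2  60. ]
 [475.3 252.9  60. ]]
```

View pics/fit1.png

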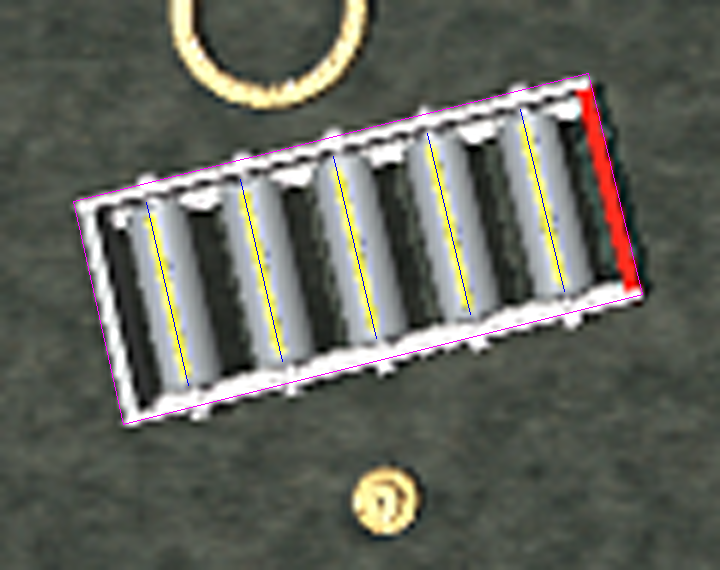

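The fit lies on the yellow lines and rails to within about 1 px. The pose is about (507,111.5) with heading 102.7°. Before moving, I'll check the dark stand near the red end and work out the tool yaw.

```bash
python3 - <<'E'
from h import *
from scipy.spatial.transform import Rotation as Ro
import pickle
obs=pickle.load(open("obs.pkl","rb"))
f=obs["top"][0]; 
cv2.imwrite("pics/st1.png",cv2.resize(f["img"][185:250,305:375,::-1],None,fx=8,fy=8))
f2=obs["side"][0]
cv2.imwrite("pics/st2.png",cv2.resize(f2["img"][170:240,295:365,::-1],None,fx=8,fy=8))
R=Ro.from_euler("xyz",env.state()["ee_rot"],degrees=True).as_matrix(); print(R.round(3))
yaw=np.degrees(np.arctan2(R[1,1],R[0,1])); h=np.degrees(np.load("pose.npy")[2])
for nm,t in (("jaw along conv y",h+90),("jaw along conv x",h)):
    d=(t-yaw+90)%180-90; print(nm,d,np.radians(d))
E
```

```text
[[ 0.     0.298  0.954]
 [ 0.     0.954 -0.298]
 [-1.     0.     0.   ]]
jaw along conv y -59.95496703752764 -1.046411577729528
jaw along conv x 30.045032962472376 0.5243847490653689
```

View pics/st1.png

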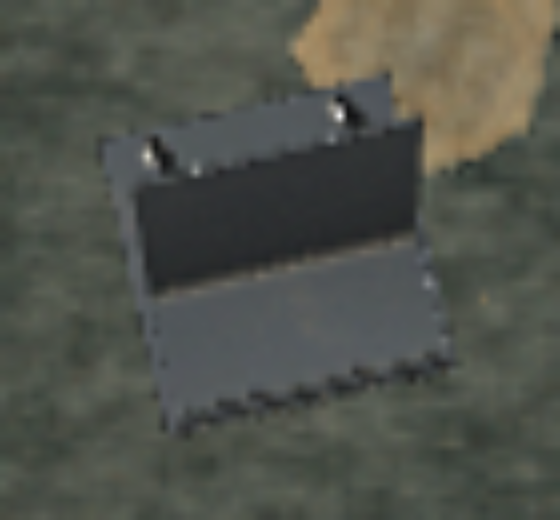

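View pics/st2.png

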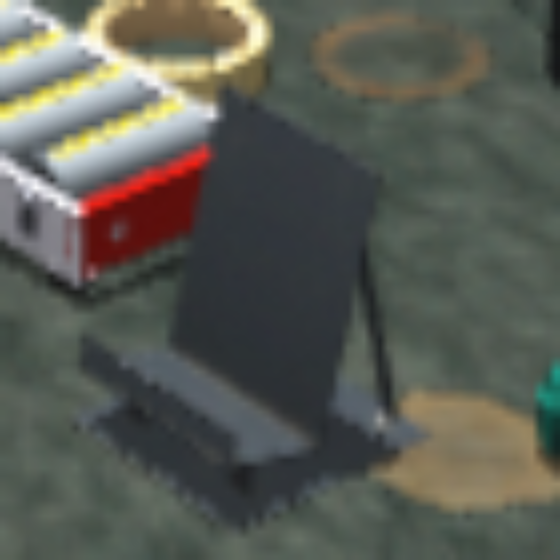

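```bash
python3 - <<'E'
from h import *
import pickle
from scipy.spatial.transform import Rotation as Ro
obs=pickle.load(open("obs.pkl","rb"))
a=(322.2,208.5);b=(323.1,181.5)
f,g=obs["top"][0],obs["side"][0]
def l(f,u): p=ray(f,u,0);q=ray(f,u,200); return p,(q-p)/np.linalg.norm(q-p)
p,d=l(f,a);q,e=l(g,b)
s=np.linalg.lstsq(np.c_[d,-e],q-p,rcond=None)[0]; print((p+s[0]*d).round(0),(q+s[1]*e).round(0))
w=cams.grab_frame("wrist"); R=cv2.Rodrigues(w["rvec"])[0]; c=-R.T@np.ravel(w["tvec"])
st=env.state(); T=Ro.from_euler("xyz",st["ee_rot"],degrees=True).as_matrix()
print(c.round(0),"in tool",(T.T@(c-st["ee_pos"])).round(0), st["ee_pos"],st["force"])
E
```

```text
[516. -95. 140.] [522. -98. 140.]
[104. 570. 384.] in tool [-159.    0.  -71.] [171.45884579 548.84880448 224.98954294] [ 0.33420755 -0.88214547 -1.23015479]
```

Request:
arm_command(
  deltas=[
    [0,[10,-15,0],-0.05],
    [0,[30,-45,0],-0.1],
    [0,[50,-75,0],-0.2],
    [0,[70,-105,0],-0.3],
    [0,[90,-135,0],-0.4],
    [0,[110,-165,0],-0.5],
    [0,[135,-205,0],-0.6],
    [0,[160,-245,0],-0.7],
    [0,[185,-280,0],-0.8],
    [0,[210,-320,0],-0.9],
    [0,[235,-355,0],-1.0],
    [0,[260,-395,0],-1.046],
    [0,[285,-430,0],-1.046],
    [0,[310,-470,0],-1.046],
    [0,[335,-505,0],-1.046],
    [0,[350,-530,0],-1.046],
    [0,[357,-542,0],-1.046],
    [0,[360,-546.5,0],-1.046],
    [0,[360,-546.5,0],-1.046],
    [0,[360,-546.5,0],-1.046],
  ],
  grip_force=10,
)

```text
time_s: 2.8
ee_pos: [530.6, 3.3, 225.0]
ee_rot: [-146.5, 90.0, 136.3]
force: [-0.2, 1.1, -0.7]
gripper_width: 0.5
```

Request:
arm_command(
  deltas=[
    [0,[0,0,-25],0],
    [0,[0,0,-60],0],
    [0,[0,0,-90],0],
    [0,[0,0,-115],0],
    [0,[0,0,-130],0],
    [0,[0,0,-135],0],
    [0,[0,0,-135],0],
    [0,[0,0,-135],0],
    [0,[0,0,-135],0],
  ],
)

```text
time_s: 3.7
ee_pos: [532.1, 2.6, 91.1]
ee_rot: [78.1, 89.9, 0.8]
force: [0.4, -0.2, -0.8]
gripper_width: 0.9
```

```bash
python3 - <<'E'
from h import *
F=[]
for i in range(6):
    for n in ["top","side","wrist"][:1 if i else 3]:
        f=cams.grab_frame(n)
        if i==0: cv2.imwrite(f"pics/a_{n}.png",f["img"][:,:,::-1] if n=="wrist" else cv2.resize(f["img"][100:300,160:400,::-1] if n=="top" else f["img"][100:250,200:380,::-1],None,fx=3,fy=3,interpolation=cv2.INTER_CUBIC))
    F.append(env.state()["force"])
s=env.state(); print(s["ee_pos"],s["ee_rot"],s["time_s"]); print(np.mean(F,0),np.std(F,0))
E
```

```text
[531.50028541   2.27496416  90.07181604] [76.64118331 89.98473573 -0.64649583] 4.1
[ 0.17233237 -0.06982064  0.11806679] [0.50940557 0.60173231 0.38950408]
```

View pics/a_top.png

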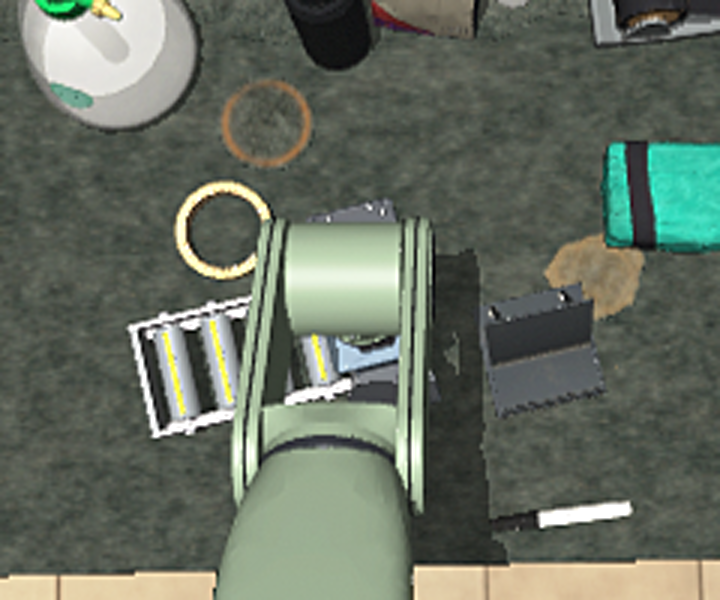

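View pics/a_side.png

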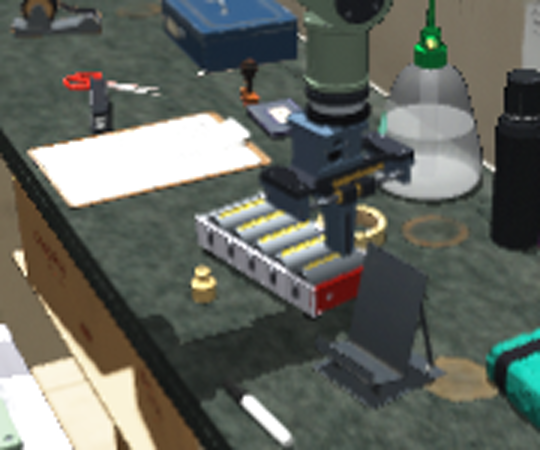

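View pics/a_wrist.png

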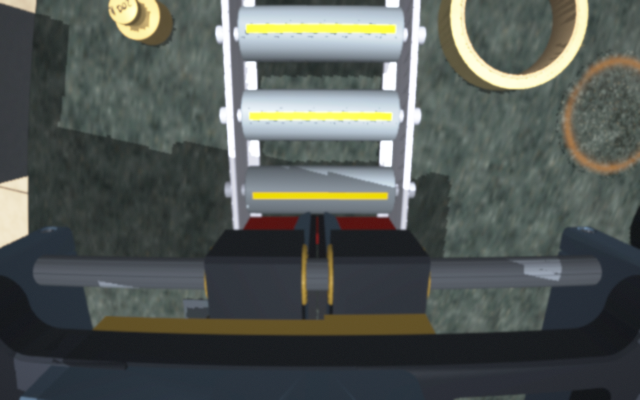

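The wrist view shows the fingers closed and centred (col 317 against the conveyor's ~321), square to the row and short of roller 1. Next I'll come down while already moving forward, with about 3 mm of sink.

Request:
arm_command(
  deltas=[
    [0,[0,0,-8],0],
    [0,[0,0,-15],0],
    [0,[0,0,-18],0],
    [0,[0,0,-18],0],
    [0,[-0.9,3.9,-19.5],0],
    [0,[-2.2,9.8,-21],0],
    [0,[-4.0,17.6,-22],0],
    [0,[-5.7,25.4,-22],0],
    [0,[-7.5,33.2,-22],0],
    [0,[-9.2,41.0,-22],0],
  ],
)

```text
time_s: 5.1
ee_pos: [522.3, 44.2, 68.3]
ee_rot: [71.5, 90.0, -5.8]
force: [-0.9, -0.1, 3.0]
gripper_width: 0.3
```

```bash
python3 - <<'E'
from h import *
f=cams.grab_frame("wrist"); cv2.imwrite("pics/b_wrist.png",f["img"][:,:,::-1]); s=env.state();print(s["force"],s["ee_pos"])
E
```

```text
[-0.84280611  2.32742569  3.65644432] [522.03491192  45.09927794  68.25467061]
```

View pics/b_wrist.png

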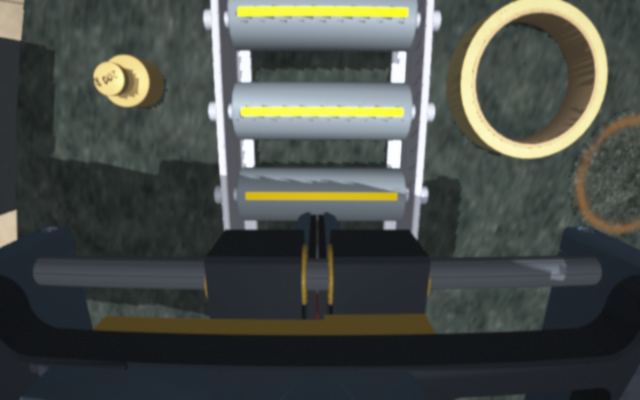

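Request:
arm_command(
  deltas=[
    [0,[-1.8,7.8,0],0],
    [0,[-3.5,15.6,0],0],
    [0,[-5.3,23.4,0],0],
    [0,[-7,31.2,0],0],
    [0,[-8.8,39,0],0],
    [0,[-10.5,46.8,0],0],
    [0,[-12.3,54.6,0],0],
    [0,[-14,62.4,0],0],
    [0,[-15.8,70.2,0],0],
    [0,[-17.5,78,0],0],
  ],
)

```text
time_s: 6.15
ee_pos: [504.8, 122.0, 68.0]
ee_rot: [87.2, 90.0, 9.9]
force: [1.2, -0.4, 2.6]
gripper_width: 0.7
```

Request:
arm_command(
  deltas=[
    [0,[-1.8,7.8,0],0],
    [0,[-3.5,15.6,0],0],
    [0,[-5.3,23.4,0],0],
    [0,[-7,31.2,0],0],
    [0,[-8.8,39,0],0],
    [0,[-10.5,46.8,0],0],
    [0,[-12.3,54.6,0],0],
    [0,[-14,62.4,0],0],
    [0,[-15.8,70.2,0],0],
    [0,[-17.5,78,0],0],
    [0,[-19.3,85.8,0],0],
    [0,[-21,93.6,1.5],0],
    [0,[-22.8,101.4,6],0],
    [0,[-24.6,109.2,18],0],
    [0,[-26,117,40],0],
    [0,[-26,120,80],0],
    [0,[-26,120,120],0],
    [0,[-26,120,150],0],
  ],
)

```text
time_s: 7.95
ee_pos: [478.6, 242.0, 221.2]
ee_rot: [108.0, 89.9, 30.8]
force: [0.1, -0.6, -1.0]
gripper_width: 0.7
```

Request:
arm_command(
  deltas=[
    [0,[0,40,0],0],
    [0,[-10,80,0],0],
    [0,[-30,120,0],0],
    [0,[-50,160,0],0],
    [0,[-80,200,0],0],
    [0,[-110,230,0],0],
    [0,[-140,250,0],0],
    [0,[-150,260,0],0],
    [0,[-150,260,0],0],
    [0,[-150,260,0],0],
  ],
)

```text
time_s: 8.95
ee_pos: [329.3, 500.8, 218.2]
ee_rot: [39.0, 89.9, -38.3]
force: [-0.5, -0.6, -0.6]
gripper_width: 0.4
```

```bash
python3 - <<'E'
from h import *
import pickle
for n in ["top","side"]:
    f=cams.grab_frame(n); pickle.dump(f,open(f"f_{n}.pkl","wb"))
    c=f["img"][150:300,170:330,::-1] if n=="top" else f["img"][150:215,250:345,::-1]
    cv2.imwrite(f"pics/c_{n}.png",cv2.resize(c,None,fx=4 if n=="top" else 8,fy=4 if n=="top" else 8,interpolation=cv2.INTER_CUBIC))
s=env.state(); print(s["time_s"],s["ee_pos"],s["force"])
E
python3 fit.py
```

```text
9.05 [329.91513604 500.38138167 218.13300176] [ 1.17662377 -0.06715555 -0.3149612 ]
top [[231.1, 189.7, 40.0], [253.7, 257.9, 77.0]]
side [[267.1, 192.9, 42.0], [307.7, 171.4, 11.0], [321.0, 177.4, 26.0], [323.2, 170.1, 13.0]]
```

View pics/c_top.png

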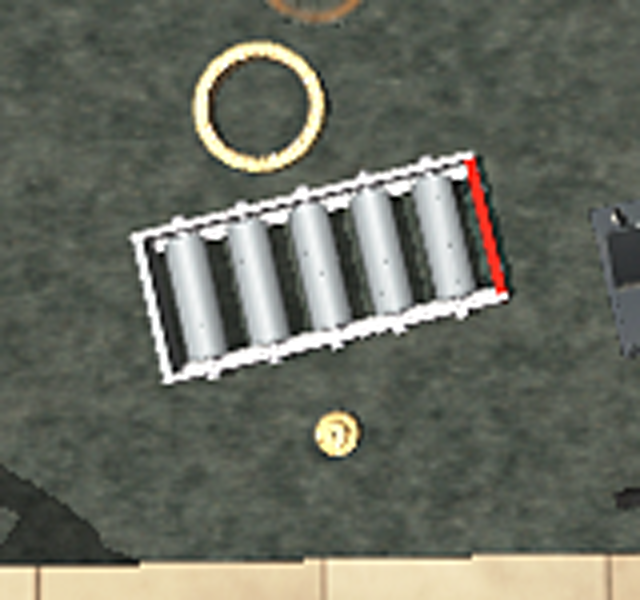

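View pics/c_side.png

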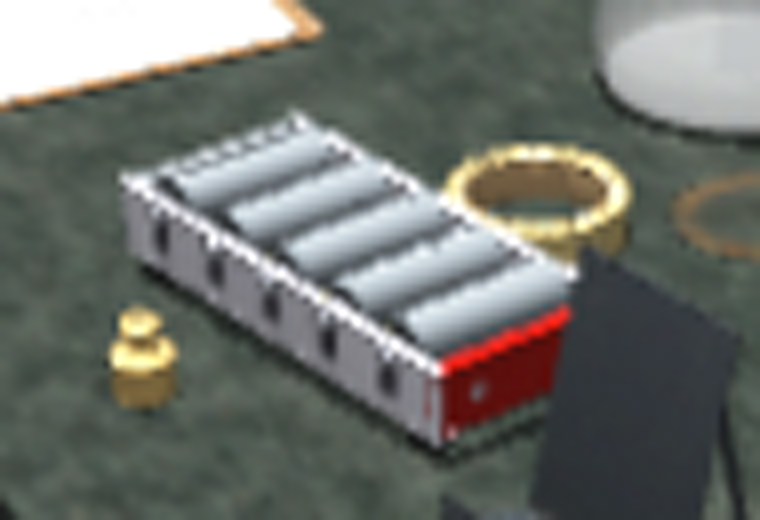

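All five yellow lines have turned out of sight in both views. The conveyor, weight and tape are at the same pixels as before, and the hand is clear at z ≈ 218 mm.

```bash
python3 -c "
from workcell import env
print(env.job_done())"
```

```text
the job is handed in; nothing more can be done
None
```

I stroked the closed fingertips once along all five rollers, from the red end to the grey end, and handed the job in at about 9 s of the 38 s limit. The fingertips sank the rollers about 3 mm, and the upward force read 2.6–3.7 N at the three points where I checked it.

- **Rollers:** all five yellow lines have gone out of sight in both the top and side pictures, so each roller turned well past its starting position. I could not measure the exact angles, and the direction and order are inferred from the stroke rather than seen.
- **Surroundings:** the conveyor looks unmoved in both views. The weight and tape are at their earlier pixels, apart from a partial shift in the tape's colour blob, while its side-view position was the same. I did not check the parcel, silver tape or marker again, but the arm went nowhere near them.
- **Hand:** it finished clear, about 218 mm up and away from the conveyor, with nothing touching.
- **Disagreement:** the top and side cameras placed the conveyor about 6–8 mm apart. I used the fit of both, and the wrist picture confirmed the fingers were centred between the rails before the stroke.

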